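# Stop the welding lathe and hold its spring tailstock back at the marker

### The arm

A 7-joint arm with a two-finger parallel gripper is mounted at the origin on the work surface. World frame = base frame: x ahead of the robot, y to its left, z up, the work surface at z = 0. Lengths are in m, angles in rad, forces in N, time in s.
With the tool pointing down it reaches from about 0.425 to 0.875 m from the base axis. Payload 9.9 kg.
Tool frame: the origin (TCP) lies midway between the tips of the shut fingers; the grasp point (between the pads) lies 19 mm behind it (arm.grasp_offset is the distance from the TCP to the grasp point, in m); y points along the fingers, z is the direction in which the jaws open and shut, and the axes are right-handed (so a half turn about y gives the same grasp; the last joint's range is limited). The gripper opens to 85 mm and grips with 20 to 120 N. Pads are 22 mm wide; open, the fingers measure 114 mm over their backs; the gripper's body (76 mm by 85 mm) begins 54 mm behind the grasp point. The pads swing forward as they close: fully open they stand 13 mm farther back than shut.
Start: joints at [1.213, 0.576, 0.025, 1.437, -0.015, 1.129, -0.057], TCP at [0.183, -0.65, 0.231] pointing down, gripper open.
Joint ranges: [-2.76, 2.76], [-0.34, 2.15], [-1.52, 1.57], [0.19, 2.46], [-1.09, 4.23], [0.17, 1.99], [-2.82, 2.82]. Speed limits (rad/s): [2.22, 2.22, 3.01, 3.01, 3.14, 3.14, 3.14].

### API

Orientations are given as a unit quaternion [x, y, z, w].
In Python, from workcell import arm, imaging, ticket, nets gives the robot as it stands.
- The arm moves only by the tool apply_moves, never from a script. Its argument "moves" is a list that holds one entry, the list of rows, each a list of 7 numbers: the shift along the world's x, y, z each as a share of 0.25 m, from -1 to 1, then the turn, a rotation vector about the world's x, y, z each as a share of 0.15 rad, from -1 to 1, then the gripper command: -1 is fully open, 1 is shut, values between are in proportion. In form: [[[x, y, z, rx, ry, rz, claw], ...]]. A call has 1 to 8 rows; each row shifts and turns the pose as measured when the row begins; what a row does not reach is not made up. A row lasts 1/10 s, in which the tool goes at most 50 mm and 8.59 degrees, less where a joint would pass 70% of its speed; a pose out of reach is approached as far as the arm can. A call with a number of a shift or a turn outside -1 to 1 is refused whole. A call with a gripper value outside its range is refused whole. The fingers move at their own pace and stop on an object; "squeeze" is the grip in N (left out, the last holds). Time passes only in rows, so rows that do not move let the fingers close. It gives the time, the measured TCP pose, the force and the opening at its end, in the units of the state.
- arm.get_state(): the state, without advancing time (a new reading comes with each control period).
- imaging.snapshot(name): name is "scene" or "top"; returns a dict with "image" (420x560x3 uint8, red, green, blue), "fx", "fy", "cx", "cy" (pixels), "world_to_cam" (4x4, takes a point from world to camera coordinates). Camera axes: x right, y up, looking along -z (the intrinsics and any distortion apply to the point x, -y, -z); pixel columns grow to the right and rows downward; lengths in m; the calibration is good to about 2 mm. A picture is of the moment at which its call begins. There is no depth.
- ticket.job_done(): hands the job in, once; it reports no verdict.
Trained networks look in the newest picture that a camera, given by its name, has taken for a name from the list of things; names that differ only in an ending like _2 or _b are one class to them, and where a whole thing is asked for, a point or a joint stands for the part that bears it (a point fixed in the world has none). Each returns a list of dicts, best first, with "confidence" (0 to 1); they miss things now and then, are a little off and sometimes report something else, mostly with a low value. They report only what shows in the picture. A call takes as long as a camera call.
- nets.cut_out(camera, target): "mask" (420x560 bool, what is visible of it) and "position" ([column, row] in pixels, amid what is visible of it).
The state is a dict: "t": time; "joints": joint angles; "joint_velocities": joint speeds; "tau": joint torques, N m; "eef_pos": TCP position; "ee_rot": TCP orientation; "force": force on the tool from outside, world axes, zero at the start; "ft_torque": the same for the moment, N m; "opening": finger opening in m.
Only numpy, scipy, OpenCV 4.12 (cv2) and the standard library are available. Lean on these libraries where they do the work, as an engineer would, in place of code of your own. Each camera call takes 0.05 s, during which the arm holds its last target. There are 200 camera calls.

### The job

Make the pipe welding lathe safe by pushing the red mushroom emergency stop on its control box right down, so that it stays in. Only then take the black upright handle on the tailstock and draw the spring-loaded centre back, away from the chuck, until the yellow pointer is in line with the red marker on the scale, and hold it there for your mate to lock: finish while still holding the handle, since it springs home if let go. Leave the pipe and everything else on the bench where it is.

Things in the scene. Friction and masses are not known exactly. Their poses are not given: they have to be found in the camera images.
- console: grey control box standing on the bench, 120 (x) x 170 (y) x 76 mm, either on the left or on the right in front of the lathe; a blue tray of the same footprint, 45 mm high, stands on the other side. Fixed. Origin at the centre of its underside. On its top, the emergency stop in a yellow ring at y +40 mm; a small green button and a black dial at y -45 mm are not used.
- estop_top (a point): centre of the top of the red emergency stop mushroom (40 mm across), 109 mm above the bench when up
- estop (a joint): emergency stop travel in m: 0 up, 0.006 fully down. It goes straight down, needs 3 to 5 N, meets a firm stop at 6 mm and stays down when released.
- lathe: bench welding lathe, grey bed 130 (x) x 800 (y) x 60 mm, fixed. Origin under the centre of the bed, y along the bed towards the blue headstock and chuck (headstock at y +255 to +395 mm, 240 mm high; a torch arm above it reaches to y +180 mm, 292 mm high). Spindle axis 165 mm above the bench.
- tailstock: blue spring tailstock clamped on the bed, 135 x 150 mm, flat top deck 197 mm above the bench. Fixed. Origin on top of the bed (60 mm above the bench) under the middle of the tailstock; same axes as the lathe: y points to the chuck, so the centre is drawn back along -y. Its lock lever on the -x side is not used.
- handle_grip (a point): centre of the handle's grip: upright black cylinder, 26 mm across and 50 mm tall (211 to 261 mm above the bench), this point on its axis 236 mm above the bench. Standing free above the tailstock deck, to be taken from above. Home position at tailstock y +30 mm; it moves with the centre. Axes as the tailstock.
- handle: the handle with stem, collar and yellow pointer, rigid with the sliding centre; origin on the spindle axis below the grip. Axes as the tailstock.
- quill (a joint): how far the sliding centre with its handle is drawn back, in m: 0 home, end stop at 0.055, along tailstock -y. A spring pulls it home with 4 N at 0, growing by 2.2 N per 10 mm (about 14 N at 45 mm); it returns when let go.
- pointer (a point): tip of the yellow pointer at the foot of the handle, beside the white scale on the tailstock's deck (+x side), 201 mm above the bench; moves with the handle
- marker: red clip set on the white scale on the tailstock deck, 19 (x) x 8 (y) x 9 mm, fixed for the run, 20 to 45 mm behind the pointer's home position; origin at its underside's centre, axes as the tailstock. Pointer in line when both have the same tailstock y.
- pipe: rusty steel pipe, 60 mm across, 150 mm long, lying loose in the two V rests of the lathe bed in front of the chuck; origin at its middle. Leave it alone.
- brush: hand wire brush, 245 x 30 x 34 mm, orange handle, lying in front of the lathe; origin under its middle. Leave it alone.
- spanner: steel spanner, 190 mm long, lying on the bench off the tailstock end of the lathe; origin under its middle. Leave it alone.
- spray: aerosol can, 66 mm across, 200 mm tall, standing on the bench off the tailstock end of the lathe; origin under its centre. Leave it alone.
- hammer: chipping hammer, 275 mm long, black grip, lying behind the lathe; origin under its middle. Leave it alone.
- magnet: red welding magnet with steel edges, 100 x 80 x 18 mm, lying flat to the right; origin under its centre. Leave it alone.

How it is judged:
On the way, in this order (a step that is already met when the one before it is completed fails the run):
1. the emergency stop is pushed down (value of joint estop above 0.0045 m), for 0.2 s.
2. the pointer is drawn back to the marker and held there by the handle (y of pointer in the frame of marker between -0.004 and 0.004 m and contact force between the fingers and handle above 3 N), for 0.5 s.
At the end, for the whole second after the job is handed in: the emergency stop is down (at least 4.5 of 6 mm); the fingers hold the handle (over 3 N) with the pointer within 4 mm of the marker's middle along the scale, standing still, all through the last second (all of step 2 and value of joint estop above 0.0045 m and velocity of joint quill between -0.01 and 0.01 m/s); the arm keeps its last pose, push and grip.
It fails at once if the centre is drawn back (8 mm or more) before the emergency stop is down (value of joint quill above 0.008 m and value of joint estop below 0.0045 m).
It fails at once if a loose thing is moved by more than 25 mm (distance of any of pipe, brush, spanner, spray, hammer, magnet from where it was at the start of the episode above 0.025 m).
It also fails if it takes over 40 s, if anything falls off the work surface, if the arm or the gripper's body presses on something with over 40 N, if the wrist force passes 120 N, or if a joint passes its speed limit or range.

## Working session

There is one attempt and no reset: what is moved stays moved. The work goes in short steps, Python scripts to look and compute and a tool call to move; the robot and the scene stay as the last step left them, time stands still between calls to the robot, and variables do not carry over. Pictures are saved under pics/ and viewed, about 8 in all and at most 12, crops included, and the job is handed in when it is done.

Besides the shell and the picture viewer there is one more tool, called after "Call:" as a command line: name --argument value ..., lists and objects as JSON in quotes. apply_moves: Moves the arm, as the interface text tells. Its arguments: {"type":"object","properties":{"moves":{"type":"array","items":{"type":"array","items":{"type":"array","items":{"type":"number","minimum":-1,"maximum":1}}}},"squeeze":{"type":"number"}},"required":["moves"]}

```bash
mkdir -p pics; cat > h.py <<'E'
import numpy as np, cv2
from workcell import arm, imaging, ticket, nets
def snap(c):
    s=imaging.snapshot(c); s['W']=np.array(s['world_to_cam']); return s
def ray(s,uv):
    R,t=s['W'][:3,:3],s['W'][:3,3]
    d=R.T@np.array([(uv[0]-s['cx'])/s['fx'],-(uv[1]-s['cy'])/s['fy'],-1]); return -R.T@t,d
def at_z(s,uv,z):
    o,d=ray(s,uv); return o+d*(z-o[2])/d[2]
def proj(s,p):
    c=s['W'][:3,:3]@np.array(p)+s['W'][:3,3]; return np.array([s['cx']+s['fx']*c[0]/-c[2], s['cy']-s['fy']*c[1]/-c[2]])
E
python3 - <<'E'
from h import *
print([k for k in imaging.snapshot('top')])
st=arm.get_state(); print(st['t'],st['eef_pos'],st['ee_rot'],st['opening'])
Z=dict(estop_top=.109,handle_grip=.236,pointer=.201,marker=.2015,tailstock=.197,console=.076)
for c in ('scene','top'):
    s=snap(c); cv2.imwrite(f'pics/{c}0.png',s['image'][:,:,::-1])
    print(c,'cam at',(-s['W'][:3,:3].T@s['W'][:3,3]).round(3), s.get('dist'))
    for n,z in Z.items():
        for r in nets.cut_out(c,n)[:2]:
            print(n,round(r['confidence'],2),np.round(r['position'],1),int(r['mask'].sum()),at_z(s,r['position'],z).round(4))
E
```

```text
['image', 'fx', 'fy', 'cx', 'cy', 'world_to_cam']
0.05 [ 0.18242837 -0.64940885  0.23046189] [-0.09663527  0.70105786 -0.69991542  0.09642567] 0.08524855225034017
scene cam at [1.149 0.383 0.841] None
estop_top 0.45 [285.2 191.2] 285 [ 0.4878 -0.1848  0.109 ]
estop_top 0.4 [291.6 168.9] 113 [ 0.3986 -0.2367  0.109 ]
handle_grip 0.76 [284.1 190.6] 294 [ 0.6026 -0.0896  0.236 ]
pointer 0.66 [284.4 193.2] 311 [ 0.5778 -0.1101  0.201 ]
marker 0.49 [285.  342.9] 1462 [0.8737 0.1463 0.2015]
tailstock 0.7 [275.3 224.3] 4545 [ 0.668 -0.059  0.197]
console 0.69 [292.  171.4] 1752 [ 0.3736 -0.2556  0.076 ]
top cam at [ 0.328 -0.117  1.372] None
handle_grip 0.62 [279.4 196.8] 97 [ 0.6055 -0.0865  0.236 ]
pointer 0.64 [282.4 195.8] 104 [ 0.6175 -0.094   0.201 ]
marker 0.16 [341.9 285.2] 2289 [ 0.3747 -0.2736  0.2015]
console 0.8 [338.9 284.6] 2412 [ 0.381  -0.2811  0.076 ]
```

```bash
python3 - <<'E'
import cv2,numpy as np
a=cv2.imread('pics/top0.png');b=cv2.imread('pics/scene0.png')
cv2.imwrite('pics/a.png',cv2.resize(a[90:390,80:480],None,fx=2,fy=2,interpolation=cv2.INTER_CUBIC))
cv2.imwrite('pics/b.png',cv2.resize(b[90:390,80:480],None,fx=2,fy=2,interpolation=cv2.INTER_CUBIC))
E
```

```text
(no output)
```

View pics/a.png

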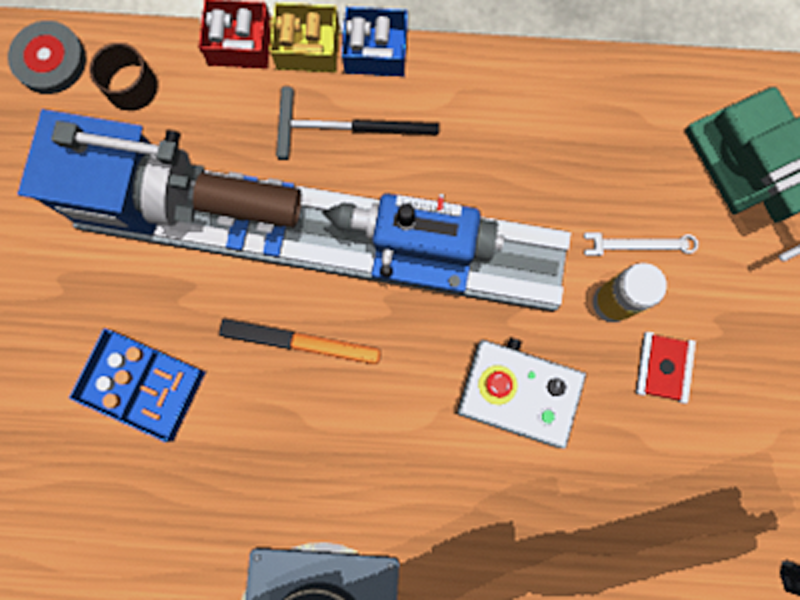

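View pics/b.png

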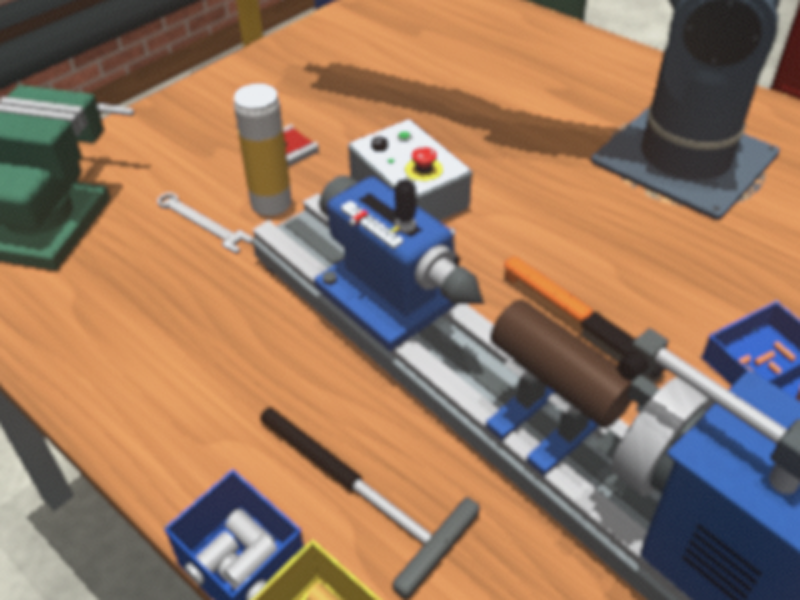

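The top view shows the console on the right, with the e-stop at about px (329, 282). The handle is at about (282, 197) and the red marker at about (300, 191). The tray is on the left. The net's "marker" detections are wrong: one landed on the console and the other is off. I'll refine the positions by colour.

```bash
cat >> h.py <<'E'
def blob(im,box,kind):
    hsv=cv2.cvtColor(im,cv2.COLOR_RGB2HSV).astype(int); h,s,v=hsv[...,0],hsv[...,1],hsv[...,2]
    m={'red':((h<6)|(h>172))&(s>140)&(v>90),'yel':(h>20)&(h<34)&(s>90)&(v>110),'blk':(v<60)}[kind]
    x0,y0,x1,y1=box; q=np.zeros(m.shape,np.uint8); q[y0:y1,x0:x1]=m[y0:y1,x0:x1]
    n,l,st,c=cv2.connectedComponentsWithStats(q)
    return [(int(st[i,4]),c[i].round(1),st[i,:4].tolist()) for i in sorted(range(1,n),key=lambda i:-st[i,4])[:3]]
def tri(s1,u1,s2,u2):
    o1,d1=ray(s1,u1);o2,d2=ray(s2,u2)
    k=np.linalg.lstsq(np.c_[d1,-d2],o2-o1,rcond=None)[0]; a,b=o1+k[0]*d1,o2+k[1]*d2
    return (a+b)/2,np.linalg.norm(a-b)
E
python3 - <<'E'
from h import *
from scipy.spatial.transform import Rotation as R
T,S=snap('top'),snap('scene')
it,is_=T['image'],S['image']
e1=blob(it,(305,260,350,310),'red');e2=blob(is_,(270,155,315,190),'red')
m1=blob(it,(285,180,312,200),'red');m2=blob(is_,(240,185,275,210),'red')
h1=blob(it,(270,185,292,207),'blk');h2=blob(is_,(270,175,292,210),'blk')
p1=blob(it,(270,180,300,207),'yel');p2=blob(is_,(262,190,292,215),'yel')
for n,a,b,z in (('estop',e1,e2,.105),('marker',m1,m2,.2015),('handle',h1,h2,.24),('ptr',p1,p2,.201)):
    print(n,a,b)
    if a: print('  top',at_z(T,a[0][1],z).round(4))
    if b: print('  scene',at_z(S,b[0][1],z).round(4))
    if a and b: print('  tri',tri(T,a[0][1],S,b[0][1]))
# bed front top edge
f=lambda c:np.array([80+c[0]/2,90+c[1]/2])
a,b=at_z(T,f((560,292)),.06),at_z(T,f((300,247)),.06); d=b-a; print('bed dir',d/np.linalg.norm(d),np.degrees(np.arctan2(-d[0],d[1])))
print(R.from_quat(arm.get_state()['ee_rot']).as_matrix().round(3))
E
```

```text
estop [(96, array([329.3, 281.8]), [324, 276, 12, 13])] [(63, array([291.6, 168.3]), [287, 165, 11, 8])]
  top [ 0.3862 -0.2486  0.105 ]
  scene [ 0.3923 -0.242   0.105 ]
  tri (array([ 0.38597274, -0.24844945,  0.09844908]), np.float64(0.001991409267092807))
marker [(12, array([299.6, 191.2]), [299, 189, 3, 6])] [(10, array([260. , 197.5]), [258, 196, 5, 4])]
  top [ 0.6342 -0.1427  0.2015]
  scene [ 0.6277 -0.1431  0.2015]
  tri (array([ 0.63194705, -0.14125763,  0.205771  ]), np.float64(0.0034845303472118487))
handle [(74, array([282.1, 197.9]), [277, 192, 12, 11]), (1, array([288., 204.]), [288, 204, 1, 1])] [(187, array([280.7, 191.5]), [270, 181, 18, 20]), (2, array([290.5, 175. ]), [290, 175, 2, 1])]
  top [ 0.6018 -0.0943  0.24  ]
  scene [ 0.6136 -0.0902  0.24  ]
  tri (array([ 0.60497308, -0.09554718,  0.23126995]), np.float64(0.00347249323150655))
ptr [] [(4, array([278. , 203.8]), [277, 203, 3, 2])]
  scene [ 0.6163 -0.0965  0.201 ]
bed dir [0.11097486 0.99382321 0.        ] -6.371515287739596
[[-0.963  0.     0.27 ]
 [-0.27  -0.    -0.963]
 [-0.    -1.     0.   ]]
```

Call:
apply_moves --moves '[[[0.09,0.176,0,0,0,-0.64,1],[0.09,0.176,0,0,0,-0.64,1],[0.09,0.176,0,0,0,-0.64,1],[0.09,0.176,0,0,0,-0.64,1],[0.09,0.176,0,0,0,0,1],[0.09,0.176,-0.03,0,0,0,1],[0.09,0.176,-0.03,0,0,0,1],[0.09,0.176,-0.03,0,0,0,1]]]' --squeeze 60

```text
t: 1.65
eef_pos: [0.3587, -0.2976, 0.2094]
ee_rot: [-0.05, -0.704, 0.707, 0.048]
force: [1.1, -0.8, 0.3]
opening: 0.0004
```

Call:
apply_moves --moves '[[[0.055,0.1,-0.06,0,0,0,1],[0.055,0.1,-0.06,0,0,0,1],[0,0,-0.06,0,0,0,1],[0,0,0,0,0,0,1]]]'

```text
t: 2.05
eef_pos: [0.3911, -0.2381, 0.1639]
ee_rot: [-0.047, -0.704, 0.707, 0.043]
force: [-0.7, -1.2, 0.2]
opening: -0.0005
```

```bash
python3 - <<'E'
from h import *
from scipy.spatial.transform import Rotation as R
st=arm.get_state(); M=R.from_quat(st['ee_rot']).as_matrix(); print(st['eef_pos'],M[:,2].round(3),M[:,1].round(3),st['force'])
out=[]
for c,(x,y) in (('top',(290,240)),('scene',(240,120))):
    s=snap(c); im=s['image'][:,:,::-1].copy()
    print(c,'tcp px',proj(s,st['eef_pos']).round(1),'estop px for (.387,-.247,.109)',proj(s,(.387,-.247,.109)).round(1))
    out.append(cv2.resize(im[y:y+90,x:x+90],None,fx=4.4,fy=4.4,interpolation=cv2.INTER_CUBIC))
cv2.imwrite('pics/c.png',np.hstack(out))
E
```

```text
[ 0.39113901 -0.23811449  0.16392118] [-0.126 -0.992  0.004] [ 0.006 -0.004 -1.   ] [-0.7259327  -1.16043256  0.19394415]
top tcp px [327.9 279. ] estop px for (.387,-.247,.109) [328.9 281.5]
scene tcp px [293.1 152. ] estop px for (.387,-.247,.109) [291.5 165.7]
```

View pics/c.png

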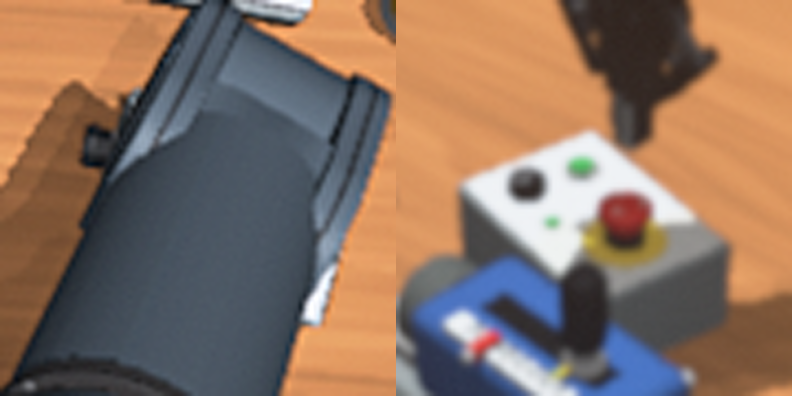

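Call:
apply_moves --moves '[[[-0.012,-0.032,-0.08,0,0,0,1],[0,0,-0.08,0,0,0,1],[0,0,-0.03,0,0,0,1],[0,0,-0.015,0,0,0,1],[0,0,-0.015,0,0,0,1]]]'

```text
t: 2.65
eef_pos: [0.3901, -0.2525, 0.1135]
ee_rot: [-0.053, -0.702, 0.709, 0.042]
force: [-0.2, 0.1, -0.4]
opening: -0.0
```

Call:
apply_moves --moves '[[[-0.008,0.02,-0.016,0,0,0,1],[0,0,-0.016,0,0,0,1],[0,0,-0.016,0,0,0,1],[0,0,-0.016,0,0,0,1]]]'

```text
t: 3.05
eef_pos: [0.3888, -0.2479, 0.1011]
ee_rot: [-0.055, -0.702, 0.709, 0.041]
force: [-19.5, 13.5, 107.9]
opening: -0.0001
```

The stop has bottomed out and the force has risen sharply, so I'm retracting at once.

Call:
apply_moves --moves '[[[0,0,0.04,0,0,0,1],[0,0,0.1,0,0,0,1],[0,0,0.2,0,0,0,1],[0,0,0.2,0,0,0,0],[0,0,0.2,0,0,0,-1],[0,0,0.2,0,0,0,-1]]]'

```text
t: 3.65
eef_pos: [0.3854, -0.2455, 0.3375]
ee_rot: [-0.052, -0.703, 0.708, 0.043]
force: [0.5, -0.5, -0.6]
opening: 0.0428
```

```bash
python3 - <<'E'
from h import *
from scipy.spatial.transform import Rotation as R
st=arm.get_state(); M=R.from_quat(st['ee_rot']).as_matrix(); print(st['eef_pos'],M[:,2].round(3),M[:,1].round(3),st['force'],st['opening'])
s=snap('scene'); im=s['image'][:,:,::-1].copy()
print(blob(s['image'],(270,155,315,190),'red'))
cv2.imwrite('pics/d.png',cv2.resize(im[120:220,225:335],None,fx=6,fy=6,interpolation=cv2.INTER_CUBIC))
E
```

```text
[ 0.38541247 -0.24547131  0.33746956] [-0.133 -0.991  0.007] [ 0.012 -0.009 -1.   ] [ 0.53450012 -0.45089716 -0.60177205] 0.04282472962999394
[(60, array([291.4, 169.9]), [287, 166, 10, 8])]
```

View pics/d.png

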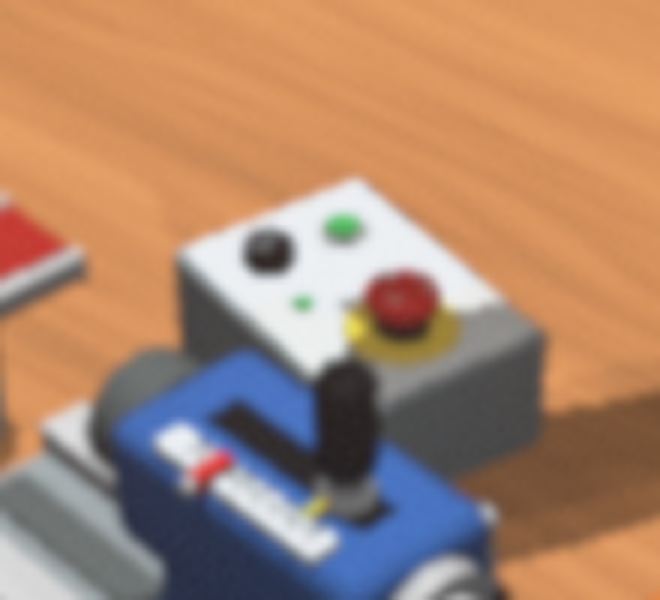

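The e-stop is down: its blob dropped 1.6 px and the push ended on the firm stop. In this picture the pointer tip is at about px (277, 205) and the marker at about (260, 198). Next I move above the handle.

Call:
apply_moves --moves '[[[0.147,0.102,0,0,0,0,-1],[0.147,0.102,0,0,0,0,-1],[0.147,0.102,0,0,0,0,-1],[0.147,0.102,0,0,0,0,-1],[0.147,0.102,0,0,0,0,-1],[0.147,0.102,0,0,0,0,-1],[0,0,0,0,0,0,-1]]]'

```text
t: 4.4
eef_pos: [0.6164, -0.088, 0.3488]
ee_rot: [-0.061, -0.7, 0.711, 0.037]
force: [-0.2, -0.1, 0.0]
opening: 0.0854
```

```bash
python3 - <<'E'
from h import *
st=arm.get_state(); print(st['eef_pos'],st['force'],st['opening'])
s=snap('scene'); im=s['image'][:,:,::-1].copy()
f=lambda u,v:at_z(s,(225+u/6-.4,120+v/6-.4),.201).round(4)
p,m=f(310,512),f(211,468); print('ptr',p,'mk',m,'travel',(p-m)@np.array([.111,.994,0]))
a,b=at_z(s,(225+160/6,120+437/6),.198),at_z(s,(225+310/6,120+560/6),.198); print('scale',a,b,(b-a)/np.linalg.norm(b-a))
print('tcp px',proj(s,st['eef_pos']),'handle top px (.606,-.093,.261)',proj(s,(.606,-.093,.261)), proj(s,(.606,-.093,.211)))
cv2.imwrite('pics/e.png',cv2.resize(im[120:230,225:335],None,fx=5.4,fy=5.4,interpolation=cv2.INTER_CUBIC))
E
```

```text
[ 0.61636083 -0.08795207  0.34881429] [-0.1654899  -0.10784113  0.022758  ] 0.0854004404128848
ptr [ 0.6219 -0.097   0.201 ] mk [ 0.6279 -0.1437  0.201 ] travel 0.04575379999999999
scale [ 0.62541618 -0.17299369  0.198     ] [ 0.64017758 -0.07953525  0.198     ] [0.15601213 0.98775514 0.        ]
tcp px [280.31872276 152.36960172] handle top px (.606,-.093,.261) [281.94151256 182.12667325] [282.03264334 198.99951809]
```

View pics/e.png

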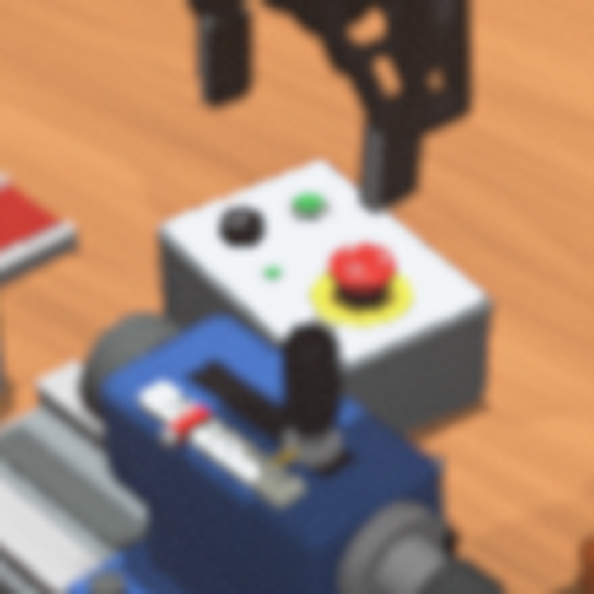

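Call:
apply_moves --moves '[[[-0.038,-0.02,-0.1,0,0,0,-1],[0,0,-0.15,0,0,0,-1],[0,0,-0.15,0,0,0,-1],[0,0,-0.06,0,0,0,-1],[0,0,0,0,0,0,-1]]]'

```text
t: 4.95
eef_pos: [0.6022, -0.0993, 0.2308]
ee_rot: [-0.064, -0.698, 0.712, 0.039]
force: [0.8, 0.1, 0.6]
opening: 0.0852
```

Call:
apply_moves --moves '[[[0.016,0.024,-0.032,0,0,0,-1],[0,0,0,0,0,0,0],[0,0,0,0,0,0,1],[0,0,0,0,0,0,1],[0,0,0,0,0,0,1],[0,0,0,0,0,0,1]]]' --squeeze 80

```text
t: 5.55
eef_pos: [0.6072, -0.0969, 0.2268]
ee_rot: [-0.067, -0.697, 0.713, 0.038]
force: [-0.9, -5.9, -3.7]
opening: 0.0236
```

```bash
python3 - <<'E'
from h import *
st=arm.get_state(); print(st['eef_pos'],st['force'],st['opening'])
s=snap('scene'); im=s['image'][:,:,::-1].copy()
cv2.imwrite('pics/f.png',cv2.resize(im[150:230,235:325],None,fx=7,fy=7,interpolation=cv2.INTER_CUBIC))
E
```

```text
[ 0.60720329 -0.09692534  0.22675817] [-0.94856765 -5.89817308 -3.65000397] 0.023563485324835678
```

View pics/f.png

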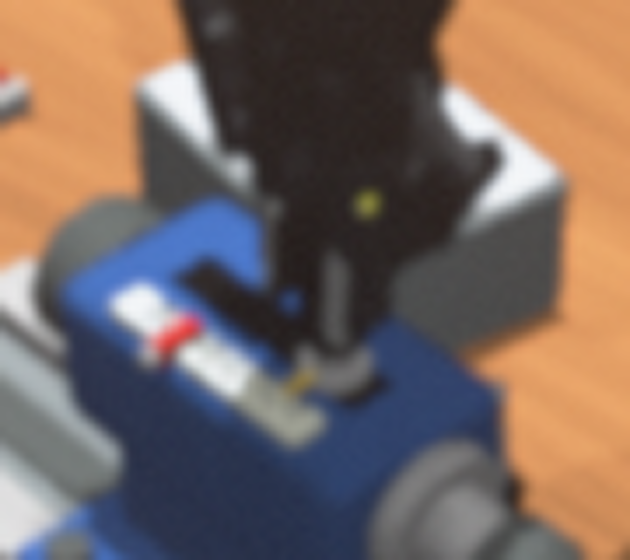

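The handle is between the pads: opening is 23.6 mm and the TCP is at (0.607, −0.097) against a measured handle of (0.606, −0.093). The pointer is at about px (277, 204) and the marker at about (260, 198), so I draw back most of the ~45 mm.

Call:
apply_moves --moves '[[[-0.004,-0.03,0,0,0,0,1],[-0.005,-0.04,0,0,0,0,1],[-0.005,-0.04,0,0,0,0,1],[-0.005,-0.04,0,0,0,0,1]]]'

```text
t: 6.0
eef_pos: [0.6043, -0.1239, 0.2268]
ee_rot: [-0.064, -0.702, 0.709, 0.034]
force: [1.1, 11.7, -2.1]
opening: 0.0235
```

Call:
apply_moves --moves '[[[-0.005,-0.04,0,0,0,0,1],[-0.002,-0.02,0,0,0,0,1],[0,0,0,0,0,0,1],[0,0,0,0,0,0,1]]]'

```text
t: 6.4
eef_pos: [0.6039, -0.1273, 0.2268]
ee_rot: [0.061, 0.708, -0.703, -0.031]
force: [1.4, 9.7, -2.4]
opening: 0.0237
```

```bash
python3 - <<'E'
from h import *
st=arm.get_state(); print(st['eef_pos'],st['force'],st['opening'])
s=snap('scene'); im=s['image'][:,:,::-1].copy()
print(blob(s['image'],(240,185,275,210),'red'),blob(s['image'],(245,190,292,215),'yel'))
cv2.imwrite('pics/g.png',cv2.resize(im[180:220,240:295],None,fx=14,fy=14,interpolation=cv2.INTER_CUBIC))
E
```

```text
[ 0.60387843 -0.1273418   0.22678802] [ 1.42057451  9.71188337 -2.37241088] 0.023685081947327283
[(10, array([260. , 197.5]), [258, 196, 5, 4])] [(3, array([268.7, 197.7]), [268, 197, 2, 2])]
```

View pics/g.png

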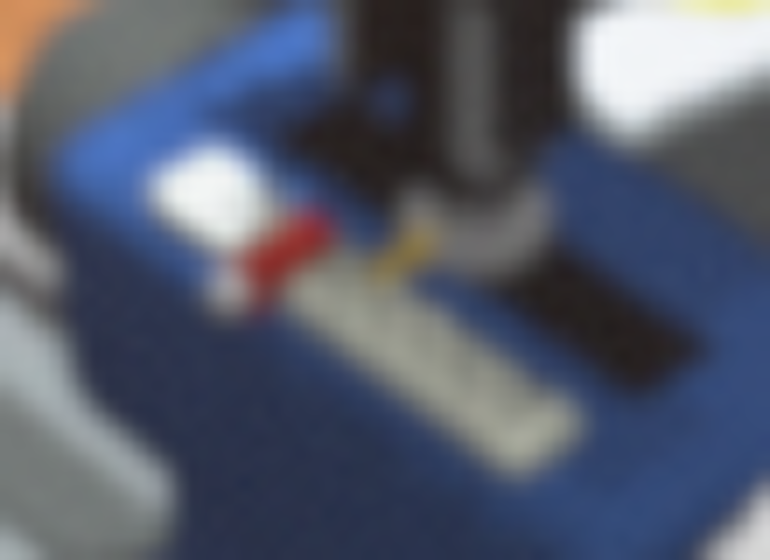

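```bash
python3 - <<'E'
from h import *
s=snap('scene')
f=lambda u,v,z:at_z(s,(239.5+u/14,179.5+v/14),z)
for th in (.111,.133,.156):
    d=np.array([th,np.sqrt(1-th*th),0])
    p=f(384,271,.201); print(th,'ptr',p.round(4),[(z,round(float((p-f(288,258,z))@d),4)) for z in (.201,.203,.205)])
a,b=f(590,420,.198),f(275,190,.198); d=a-b; print('scale dir (back edge)',d/np.linalg.norm(d))
a,b=f(515,475,.198),f(290,310,.198); d=a-b; print('scale dir (front edge)',d/np.linalg.norm(d))
E
```

```text
0.111 ptr [ 0.6202 -0.1278  0.201 ] [(0.201, 0.0135), (0.203, 0.0117), (0.205, 0.0099)]
0.133 ptr [ 0.6202 -0.1278  0.201 ] [(0.201, 0.0133), (0.203, 0.0115), (0.205, 0.0096)]
0.156 ptr [ 0.6202 -0.1278  0.201 ] [(0.201, 0.0131), (0.203, 0.0112), (0.205, 0.0093)]
scale dir (back edge) [0.10953117 0.99398336 0.        ]
scale dir (front edge) [0.10136018 0.99484979 0.        ]
```

Call:
apply_moves --moves '[[[-0.004,-0.04,0,0,0,0,1],[-0.003,-0.03,0,0,0,0,1]]]'

```text
t: 6.7
eef_pos: [0.6027, -0.1363, 0.2269]
ee_rot: [0.058, 0.711, -0.7, -0.029]
force: [0.3, 13.5, 0.6]
opening: 0.0235
```

```bash
python3 - <<'E'
from h import *
for i in range(4):
    st=arm.get_state(); print(st['t'],np.round(st['eef_pos'],4),np.round(st['force'],1)); snap('scene')
E
```

```text
6.7 [ 0.6027 -0.1363  0.2269] [ 0.3 13.5  0.6]
6.75 [ 0.6027 -0.1368  0.2269] [-0.4 11.9  1. ]
6.8 [ 0.6027 -0.1366  0.2269] [-0.2 12.5  0.6]
6.85 [ 0.6027 -0.1363  0.2269] [-0.9 12.3  0.5]
```

Call:
apply_moves --moves '[[[-0.003,-0.026,0,0,0,0,1]]]'

```text
t: 7.0
eef_pos: [0.6025, -0.1381, 0.2269]
ee_rot: [0.056, 0.713, -0.699, -0.028]
force: [2.0, 13.8, -2.4]
opening: 0.0234
```

```bash
python3 - <<'E'
from h import *
for i in range(3):
    st=arm.get_state(); print(st['t'],np.round(st['eef_pos'],4),np.round(st['force'],1),st['opening']); s=snap('scene')
im=s['image'][:,:,::-1].copy()
print(blob(s['image'],(240,185,275,210),'red'),blob(s['image'],(245,190,292,215),'yel'))
cv2.imwrite('pics/k.png',cv2.resize(im[180:220,240:295],None,fx=14,fy=14,interpolation=cv2.INTER_CUBIC))
E
```

```text
7.0 [ 0.6025 -0.1381  0.2269] [ 2.  13.8 -2.4] 0.02338352956331029
7.05 [ 0.6024 -0.1392  0.2268] [-0.3 13.1 -0.4] 0.02380088535410473
7.1 [ 0.6024 -0.1392  0.2269] [ 0.4 13.3 -1.2] 0.023637763047683318
[(10, array([260. , 197.5]), [258, 196, 5, 4])] [(3, array([265.3, 195.3]), [265, 195, 2, 2])]
```

View pics/k.png

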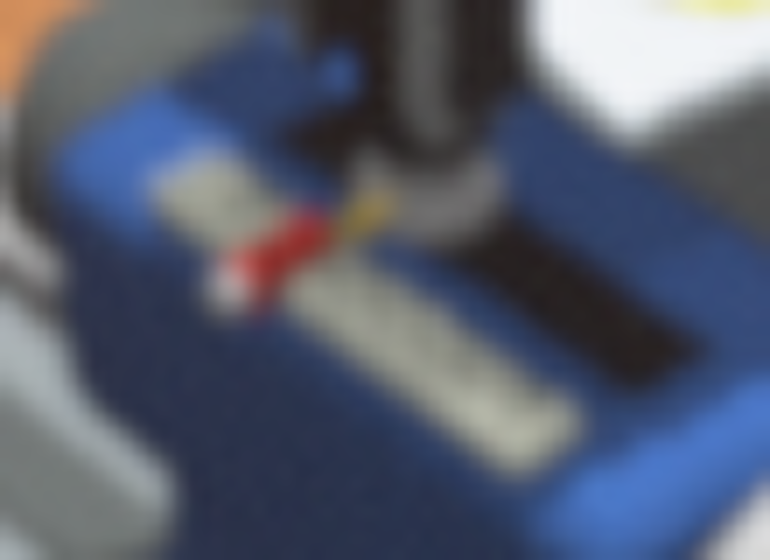

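```bash
python3 - <<'E'
from h import *
s=snap('scene'); st=arm.get_state(); print(np.round(st['eef_pos'],4))
I=s['image'].astype(float); r,g,b=I[...,0],I[...,1],I[...,2]
yy,xx=np.mgrid[:420,:560]
def cen(w,x0,y0,x1,y1):
    w=w[y0:y1,x0:x1]; return np.array([(w*xx[y0:y1,x0:x1]).sum(),(w*yy[y0:y1,x0:x1]).sum()])/w.sum()
W=np.clip(r-np.maximum(g,b)-25,0,None); m=cen(W,253,192,267,204)
Y=np.clip(np.minimum(r,g)-b-30,0,None)*(W<15); p=cen(Y,261,190,271,201)
print(m,p); print(np.round(Y[190:201,259:272]).astype(int))
M=np.array([.11,.994,0])
for zm in (.2015,.203): print(zm, at_z(s,m,zm).round(4), at_z(s,p,.201).round(4), (at_z(s,p,.201)-at_z(s,m,zm))@M)
E
```

```text
[ 0.6024 -0.139   0.2269]
[259.54968666 197.58818263] [265.52380952 195.        ]
[[ 0  0  0  0  0  0  0  0  0  0  0  0  0]
 [ 0  0  0  0  0  0  0  0  0  0  0  0  0]
 [ 0  0  0  0  0  0  0  0  0  0  0  0  0]
 [ 0  0  0  0  0  0  0  0  0  0  0  0  0]
 [ 0  0  0  0  0  0  0  1  0  0  0  0  0]
 [ 0  0  0  0  0  0  9 10  0  0  0  0  0]
 [ 0  0  0  0  0  0  1  0  0  0  0  0  0]
 [ 0  0  0  0  0  0  0  0  0  0  0  0  0]
 [ 0  0  0  0  0  0  0  0  0  0  0  0  0]
 [ 0  0  0  0  0  0  0  0  0  0  0  0  0]
 [ 0  0  0  0  0  0  0  0  0  0  0  0  0]]
0.2015 [ 0.6286 -0.1437  0.2015] [ 0.6121 -0.1398  0.201 ] 0.0020766385237394403
0.203 [ 0.6298 -0.1425  0.203 ] [ 0.6121 -0.1398  0.201 ] 0.0007148804506950439
```

Call:
apply_moves --moves '[[[-0.002,-0.022,0,0,0,0,1]]]'

```text
t: 7.3
eef_pos: [0.6022, -0.14, 0.227]
ee_rot: [0.055, 0.714, -0.697, -0.027]
force: [-1.0, 14.8, -0.4]
opening: 0.0238
```

```bash
python3 - <<'E'
from h import *
for i in range(12):
    s=snap('scene')
    if i%4==3: st=arm.get_state(); print(st['t'],np.round(st['eef_pos'],4),np.round(st['force'],1),st['opening'])
im=s['image'][:,:,::-1].copy()
cv2.imwrite('pics/l.png',cv2.resize(im[155:225,240:330],None,fx=8,fy=8,interpolation=cv2.INTER_CUBIC))
E
```

```text
7.5 [ 0.6021 -0.1405  0.227 ] [-0.5 13.   0.2] 0.023611159197714678
7.7 [ 0.6021 -0.1404  0.227 ] [ 0.6 14.2  0.9] 0.02378178477999957
7.9 [ 0.6021 -0.1404  0.227 ] [-1.  13.9  0.8] 0.023801183196258815
```

View pics/l.png

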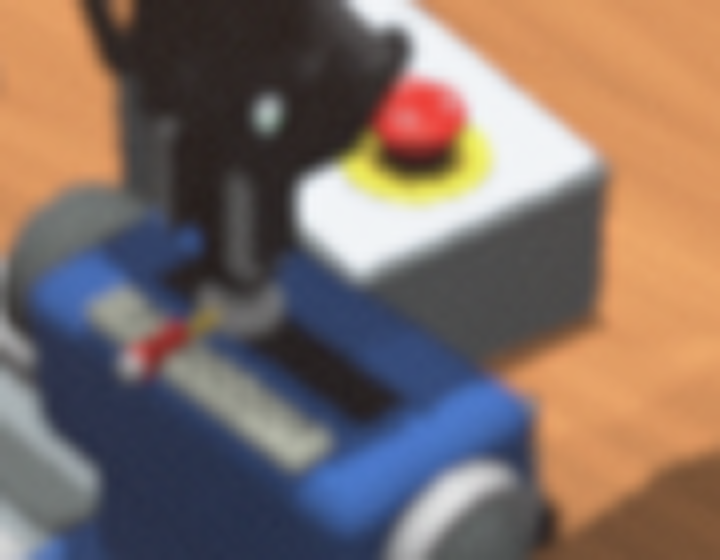

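The pointer now lines up with the red clip to within about 1 mm. It has held still for 0.6 s with a firm grip, and the e-stop is down, so I'm handing in.

```bash
python3 - <<'E'
from h import *
ticket.job_done(); st=arm.get_state(); print(st['t'],np.round(st['eef_pos'],4),np.round(st['force'],1),st['opening'])
E
```

```text
the job is handed in; nothing more can be done
the job is handed in; nothing more can be done
```

I pushed the emergency stop down onto its firm stop. Then I gripped the tailstock handle from above, drew the centre back about 44 mm to the red marker, and handed the job in while still holding it. No verdict was reported, and the interface closed at hand-in, so I have no reading from after it.

- **Emergency stop:** the mushroom sat about 1.6 px lower in the picture after I released it. The push peaked at about 108 N at the wrist, higher than I intended and near the 120 N limit, so I backed off at once. The joint value itself can't be read.
- **Pointer and marker:** before the last nudge of about 1.4 mm, the image measurement gave 0.7 to 2 mm still to go. By eye, the last picture suggests 1 to 1.5 mm short. These disagree slightly, but both are within the 4 mm allowed.
- **Holding:** over the last 0.4 s of readings the tool stayed still to 0.1 mm, with the spring pulling about 14 N, which fits about 45 mm of travel.
- **Grip:** the finger opening read a steady 23.7 mm at a commanded 80 N. That is about 2 mm less than the 26 mm handle. I put it down to give in the pads, but did not confirm that.
- **Other things on the bench:** I did not measure the pipe and the loose tools afterwards. The arm kept clear of them, and its force readings showed no unexpected contact.

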